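Press a plug home with the toggle clamp, then hold the press plate at its balance point

TASK

In the plugging jig, press the wooden plug fully home by swinging the toggle clamp arm over centre onto the hinged press plate and pushing its red handle down, then swing the arm all the way back to its open stop. Then take the press plate by its yellow bar, swing it up to its over-centre balance point (practically upright) without letting it go over backwards, and finish while still gripping the bar and holding the plate still there, so that I can look at the plug. Leave the loose tools and spare plugs where they are.

Things in the scene. Friction and masses are not known exactly. Their poses are not given: they have to be found in the camera images.
- jig: Plugging jig, fixed, turned at most 0.4 rad. Origin on the bench; jig x runs from the press plate's free edge to its hinge, y to the clamp's side, z up. Plywood base 190 x 300 x 18 mm (x -60 to 130, y -150 to 150), on it a dark wooden rail 70 mm wide (x), y -170 to 50, top 42 mm above the bench. All offsets below are in this frame, in mm.
- plate_hinge (a point): Middle of the press plate's hinge axis, at (90, 0, 46) in the jig. The axis runs along jig y between two dark posts, 16 mm wide at y -64 and 64, 60 mm high.
- press_plate (a joint): Press plate angle, rad: 0 flat on the rail, grows as the bar end is lifted up and over to jig +x; starts at 0.10 to 0.15, resting on the proud plug. Aluminium, 117 x 100 x 8 mm, 0.3 to 0.5 kg with handle. Free hinge, hardly any friction: balances at 1.545 rad (88.5 degrees), its centre of mass over the hinge; below that it falls shut, above it falls back (stop at 2.5).
- plate_bar (a point): Middle of the plate's yellow bar, 14 mm diameter, 110 mm along jig y. Plate flat: 175 mm to -x of the hinge and 12 above it (61 above bare bench); radius 175.4. At balance 221 mm above the bench. 8 mm rods at y -46 and 46 join it to the plate, leaving a 43 mm gap: fingers pointing down can straddle the bar, closing along jig x, all through the swing while the bar turns between them.
- clamp_hinge (a point): Point on the clamp arm's hinge axis, at (-45, 95, 75) in the jig, level in x with clamp_grip; the axis runs along jig x. The steel bracket stands at x -25 to 25, y 84 to 125, up to 85 mm high.
- clamp (a joint): Toggle clamp arm angle, rad: 0 open, thrown back on its stop on the +y side (starts there); grows as it swings up and over towards jig -y. Its weight (about 0.3 kg) carries it to either side of about 0.9. Its pad meets the press plate at about 2.05 with the plug proud, 2.2 with the plug home. Light hinge, no spring.
- clamp_grip (a point): Mid-grip of the red clamp handle: round bar, 14 mm diameter, along jig x from -84 to -4 (this point at -45), radius 136 about clamp_hinge. Open: 109 to +y of the axis and 82 above it. Closed (2.2): 130 to -y and 40 above, clear of the plate. The arm joins it only at x -4: fingers pointing down can straddle it, closing along jig y, all through the swing.
- plug (a joint): How far the beech plug (18 mm diameter) is pressed in, m: 0 = 12 mm proud of the rail, 0.012 = home, flush. Starts at 0 to 0.004. It stands under the plate at jig (0, 0), below the closed clamp's pad; slides against 10 N of friction and stays where pushed. The weight of plate and arm does not push it in; about 8 N down on the clamp handle does.
- spare_plug1: Leave alone: a spare beech plug (18 mm diameter, 22 mm tall) standing on the jig's base board
- spare_plug2: Leave alone: another spare plug of the same size standing on the jig's base board
- hammer: Leave alone: a hammer lying on the bench
- screwdriver: Leave alone: a screwdriver lying on the bench
- glue: Leave alone: a white glue bottle, 56 mm diameter and about 140 mm tall, standing on the bench
- block_plane: Leave alone: a small dark metal hand plane, 160 x 45 x 55 mm

How it is judged (in metres and radians):
On the way, in this order (a step that is already met when the one before it is completed fails the run):
1. the clamp arm is over centre on the press plate, pressing on it, and the plug is home (value of joint clamp above 2.1 rad and contact force between clamp and press_plate above 0.5 N and value of joint plug above 0.0105 m), for 0.2 s.
2. the clamp arm is back on its open stop (value of joint clamp below 0.15 rad), for 0.2 s.
3. the press plate is at its balance point, gripped and still (value of joint press_plate between 1.455 and 1.635 rad and velocity of joint press_plate between -0.08 and 0.08 rad/s and contact force between the fingers and press_plate above 0.5 N), for 0.3 s.
At the end, for the whole second after the job is handed in: Plug within 1.5 mm of flush; clamp arm on its open stop (within 0.15 rad), untouched; press plate within 0.09 rad of its balance at 1.545 rad, still (under 0.08 rad/s) and gripped by the fingers (over 0.5 N) through the last second; nothing loose moved over 30 mm (all of step 3 and value of joint clamp below 0.15 rad and value of joint plug above 0.0105 m and contact force between clamp and the arm below 0.2 N); the arm keeps its last pose, push and grip.
It fails at once if the press plate goes over backwards (value of joint press_plate above 1.95 rad).
It fails at once if a loose tool or spare plug is disturbed (moved over 30 mm) (distance of any of spare_plug1, spare_plug2, hammer, screwdriver, glue, block_plane from where it was at the start of the episode above 0.03 m).
It also fails if it takes over 69 s, if anything falls off the work surface, if the arm or the gripper's body presses on something with over 40 N, if the wrist force passes 120 N, or if a joint passes its speed limit or range.

ROBOT

A 6-joint arm with a two-finger parallel gripper is mounted at the origin on the work surface. World frame = base frame: x ahead of the robot, y to its left, z up, the work surface at z = 0. Lengths are in mm, angles in rad, forces in N, time in s.
With the tool pointing down it reaches from about 350 to 775 mm from the base axis. Payload 7.3 kg.
Tool frame: the origin (TCP) lies at the very end of the fingers, on their centre line; the grasp point (between the pads) lies 19 mm behind it; z points along the fingers, y is the direction in which the jaws open and shut (so a half turn about z gives the same grasp; the last joint's range is limited). The gripper opens to 92 mm and grips with 3 to 60 N. Pads are 19 mm wide; open, the fingers measure 130 mm over their backs; the gripper's body (75 mm by 190 mm) begins 47 mm behind the grasp point.
Start: joints at [-0.146, 0.342, 1.524, -0, 1.275, -0.146], TCP at [525.019, 0.019, 226.741] pointing down, gripper open.
Joint ranges: [-2.53, 2.53], [-0.77, 2.02], [0.04, 2.7], [-1, 4.14], [0.28, 2.66], [-3.11, 3.11]. Speed limits (rad/s): [2.57, 2.57, 3.14, 3.14, 3.14, 3.14].

INTERFACE

Orientations are given as a rotation vector (axis times angle).
In Python, from rig import manip, optics gives the robot as it stands.
- The arm moves only by the tool servo_tool, never from a script. Its arguments are lists of equal length, an entry for each row: "translation": the shift along the tool's x, y, z in mm, a list of three; "dr": the turn, a rotation vector about the tool's x, y, z in units of 6 degrees (1.0 is 6 degrees), a list of three; "claw": the finger opening in mm, from 0 to 91.8. In form: {"translation": [[dx, dy, dz], ...], "dr": [[wx, wy, wz], ...], "claw": [claw, ...]}. A call has 1 to 20 rows; each row shifts and turns the commanded pose from where the row before left it, along the tool's axes as they then stand; what a row does not reach is not made up. A row lasts 1/8 s, in which the tool goes at most 62.5 mm and 10.7 degrees, less where a joint would pass 70% of its speed; a pose out of reach is approached as far as the arm can. A call is refused whole if a number of a shift passes 62.5 or a number of a turn 1, either way. A call with a gripper value outside its range is refused whole. The fingers move at their own pace and stop on an object; "force" is the grip in N (left out, the last holds). Time passes only in rows, so rows that do not move let the fingers close. It gives the time, the measured TCP pose, the force and the opening at its end, in the units of the state.
- manip.sense(): the state, without advancing time (a new reading comes with each control period).
- optics.grab_frame(name): name is "scene" or "side" or "wrist"; returns (picture, depth): 400x640x3 uint8, red, green, blue; 400x640 float32, mm along the optical axis (not along the pixel's ray), 0 where there is no reading.
- optics.calibration(name): a dict with "intrinsics" (3x3 intrinsics, pixels), "k1" (the pictures are not rectified: a ray, as slopes to the right and down, at radius r is drawn at 1 + k1 r^2 times it, then the intrinsics apply), "cam_to_world" (4x4, takes a point from camera to world coordinates); the wrist camera has in their place "hand_eye" (4x4, takes a point from camera to tool coordinates, whose origin is the TCP and whose axes are the flange's). Camera axes: x right, y up, looking along -z (the intrinsics and any distortion apply to the point x, -y, -z); pixel columns grow to the right and rows downward; lengths in mm; the calibration is good to about 2 mm. A picture is of the moment at which its call begins: read the wrist's pose just before it. calibration takes no time and is no camera call.
- manip.job_done(): hands the job in, once; it reports no verdict.
The state is a dict: "time": time; "joint_positions": joint angles; "qd": joint speeds; "joint_efforts": joint torques, N m; "tcp_pos": TCP position; "eef_rot": TCP orientation; "wrist_force": force on the tool from outside, world axes, zero at the start; "wrist_torque": the same for the moment, N m; "opening": opening from 0.0 (shut) to 1.0 (fully open).
Only numpy, scipy, OpenCV 4.12 (cv2) and the standard library are available. Lean on these libraries where they do the work, as an engineer would, in place of code of your own. Each camera call takes 0.05 s, during which the arm holds its last target.

## Working session

There is one attempt and no reset: what is moved stays moved. The work goes in short steps, Python scripts to look and compute and a tool call to move; the robot and the scene stay as the last step left them, time stands still between calls to the robot, and variables do not carry over. Pictures are saved under pics/ and viewed, and the job is handed in when it is done.

Besides the shell and the picture viewer there is one more tool, called after ">>>" as name(argument=value, ...) on one line, values as JSON. servo_tool: Moves the arm, as the interface text tells. Its arguments: {"type":"object","properties":{"translation":{"type":"array","items":{"type":"array","items":{"type":"number"}}},"dr":{"type":"array","items":{"type":"array","items":{"type":"number"}}},"claw":{"type":"array","items":{"type":"number"}},"force":{"type":"number"}},"required":["translation","dr","claw"]}

```bash
ls; mkdir -p pics; python3 - <<'E'
from rig import manip, optics
import cv2, numpy as np
print(manip.sense())
for n in ["scene","side"]:
    p,d=optics.grab_frame(n)
    cv2.imwrite(f"pics/{n}0.png",p[:,:,::-1]); np.savez(f"pics/{n}0.npz",p=p,d=d)
    print(n,optics.calibration(n))
print(optics.calibration("wrist"))
E
```

```text
pics
{'time': 0.0, 'joint_positions': array([-1.46003015e-01,  3.42756692e-01,  1.52502462e+00, -2.76756127e-05,
        1.27540802e+00, -1.45968386e-01]), 'qd': array([ 0.00027278, -0.00030185,  0.00057692, -0.00064201,  0.00124366,
        0.00039896]), 'joint_efforts': array([ 7.61924657e-04, -4.31245601e+01, -2.44219762e+01,  7.17750052e-02,
        5.59406646e-02, -1.04314388e-04]), 'tcp_pos': array([5.24584804e+02, 7.32179034e-02, 2.26024689e+02]), 'eef_rot': array([-2.22057587e+00, -2.22051692e+00,  1.52936538e-03]), 'wrist_force': array([ 0.46416911, -0.25648811,  0.26583524]), 'wrist_torque': array([0.03008271, 0.06740497, 0.01498409]), 'opening': 0.9948577345116677}
scene {'intrinsics': array([[389.12129897,   0.        , 321.01457959],
       [  0.        , 389.12129897, 199.37498335],
       [  0.        ,   0.        ,   1.        ]]), 'k1': -0.04487420479113319, 'cam_to_world': array([[ 1.81972243e-01, -6.64769401e-01,  7.24546580e-01,
         1.46578922e+03],
       [ 9.83298487e-01,  1.25414882e-01, -1.31890837e-01,
        -1.54801115e+02],
       [-3.19193115e-03, 
[... 559 characters left out ...]
  8.75541544e-01,  4.83081739e-01,
         8.43966627e+02],
       [ 0.00000000e+00,  0.00000000e+00,  0.00000000e+00,
         1.00000000e+00]])}
{'intrinsics': array([[309.742445  ,   0.        , 322.60756679],
       [  0.        , 309.742445  , 194.2425464 ],
       [  0.        ,   0.        ,   1.        ]]), 'k1': -0.010418673173715545, 'hand_eye': array([[-3.16333475e-04,  9.50431447e-01,  3.10934021e-01,
         8.39071890e+01],
       [ 9.99999927e-01,  3.67564151e-04, -1.06167464e-04,
        -3.97887780e-01],
       [-2.15193096e-04,  3.10933964e-01, -9.50431493e-01,
        -1.58892957e+02],
       [ 0.00000000e+00,  0.00000000e+00,  0.00000000e+00,
         1.00000000e+00]])}
```

View pics/scene0.png

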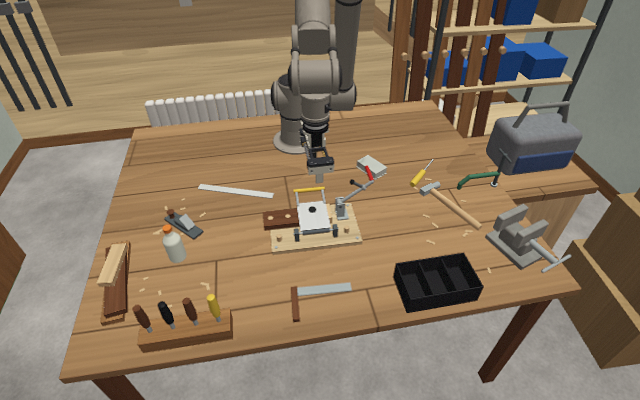

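View pics/side0.png

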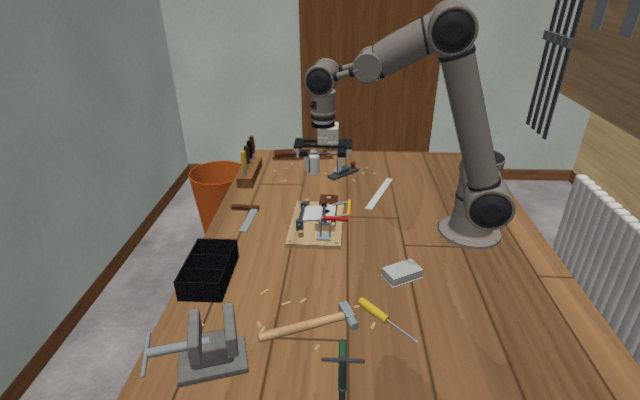

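```bash
cat > h.py <<'E'
import numpy as np, cv2
from scipy.spatial.transform import Rotation as R
from rig import manip, optics
def tcpT(s=None):
    s=s or manip.sense(); T=np.eye(4); T[:3,:3]=R.from_rotvec(s['eef_rot']).as_matrix(); T[:3,3]=s['tcp_pos']; return T
def camT(n,tool=None):
    c=optics.calibration(n)
    return c['cam_to_world'] if n!='wrist' else tool@c['hand_eye']
def slopes(n,uv):
    c=optics.calibration(n);K=c['intrinsics'];k=np.array(c['k1'])
    return cv2.undistortPoints(np.asarray(uv,float).reshape(-1,1,2),K,np.array([c['k1'],0,0,0.])).reshape(-1,2)
def rays(n,uv,T):
    s=slopes(n,uv); d=np.c_[s[:,0],-s[:,1],-np.ones(len(s))]
    return T[:3,3],d@T[:3,:3].T
def onz(n,uv,z,T):
    o,d=rays(n,uv,T); return o+d*((z-o[2])/d[:,2])[:,None]
def pts(n,uv,dep,T):
    o,d=rays(n,uv,T); return o+d*np.asarray(dep)[:,None]
E
python3 - <<'E'
from h import *
for n in ["scene","side"]:
    f=np.load(f"pics/{n}0.npz");p,d=f['p'],f['d'];T=camT(n)
    hsv=cv2.cvtColor(p,cv2.COLOR_RGB2HSV);x0,y0,x1,y1=(240,150,400,260) if n=='scene' else (270,180,370,260)
    for nm,m in dict(yel=cv2.inRange(hsv,(20,150,120),(33,255,255)),red=cv2.inRange(hsv,(0,170,90),(6,255,255))|cv2.inRange(hsv,(174,170,90),(180,255,255))).items():
        mm=np.zeros_like(m);mm[y0:y1,x0:x1]=m[y0:y1,x0:x1]
        k,l,st,ce=cv2.connectedComponentsWithStats(mm)
        for i in range(1,k):
            if st[i,4]<8: continue
            v,u=np.where(l==i);P=pts(n,np.c_[u,v],d[v,u],T)
            P=P[d[v,u]>0]
            med=np.median(P,0);
            w,V=np.linalg.eigh(np.cov(P.T));a=V[:,2];t=(P-P.mean(0))@a
            print(n,nm,st[i],ce[i].round(1),'mean',P.mean(0).round(1),'axis',a.round(3),'ext',t.min().round(),t.max().round())
    c=cv2.resize(p[y0:y1,x0:x1,::-1],None,fx=5,fy=5,interpolation=cv2.INTER_CUBIC)
    cv2.imwrite(f"pics/{n}crop.png",c)
E
```

```text
scene yel [293 186  32   7 109] [308.6 189.1] mean [426.7 -10.4  77.7] axis [ 0.772 -0.149  0.618] ext -131.0 21.0
scene red [365 166   8  14  49] [368.6 172.9] mean [472.6 191.7 157.8] axis [-0.781  0.267 -0.564] ext -40.0 226.0
side yel [347 199   4  18  62] [348.5 207.5] mean [431.8 -12.6  79.8] axis [0.003 0.962 0.273] ext -223.0 55.0
side red [323 216  25   5  85] [335.4 218.1] mean [475.5 195.1 159.3] axis [-1.     0.01  -0.004] ext -39.0 36.0
```

View pics/scenecrop.png

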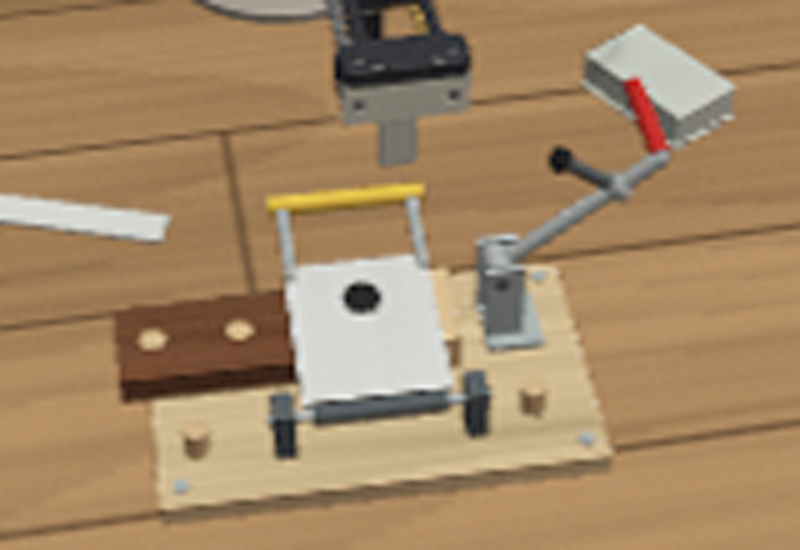

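View pics/sidecrop.png

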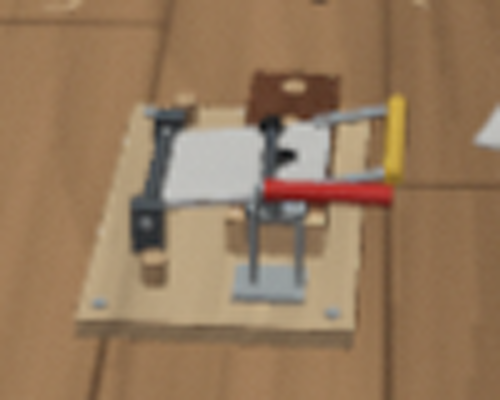

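```bash
python3 - <<'E'
from h import *
T=camT('scene'); C=lambda L,x,y:np.array(L)/5.+[x,y]
print(onz('scene',C([(610,455),(158,508),(555,265)],240,150),18,T).round(1))
print('posts top', onz('scene',C([(476,375),(283,397)],240,150),60,T).round(1))
for z in(75,80,85): print('yel',z, onz('scene',C([(269,204),(423,190)],240,150),z,T).round(1))
for z in(157,): print('red', onz('scene',C([(633,82),(660,152)],240,150),z,T).round(1))
T=camT('side')
print(onz('side',C([(78,320),(355,325),(135,105)],270,180),18,T).round(1))
print('red',onz('side',C([(265,189),(393,194)],270,180),157,T).round(1))
for z in(75,80,85):print('yel',onz('side',C([(396,97),(395,178)],270,180),z,T).round(1))
s=tcpT();p,d=optics.grab_frame('wrist');np.savez('pics/w0.npz',p=p,d=d,T=s);cv2.imwrite('pics/w0.png',p[:,:,::-1])
E
```

```text
[[ 649.8  131.    18. ]
 [ 639.9 -167.4   18. ]
 [ 464.   138.9   18. ]]
posts top [[600.9  49.8  60. ]
 [597.  -78.   60. ]]
yel 75 [[423.  -63.5  75. ]
 [428.5  47.3  75. ]]
yel 80 [[428.7 -64.   80. ]
 [434.1  46.2  80. ]]
yel 85 [[434.4 -64.5  85. ]
 [439.8  45.1  85. ]]
red [[435.5 194.9 157. ]
 [512.7 192.3 157. ]]
[[ 643.6  138.6   18. ]
 [ 456.2  135.8   18. ]
 [ 635.4 -162.5   18. ]]
red [[513.9 191.  157. ]
 [434.6 193.4 157. ]]
yel [[428.8 -81.   75. ]
 [430.2  37.1  75. ]]
yel [[429.  -71.9  80. ]
 [430.4  45.5  80. ]]
yel [[429.2 -62.7  85. ]
 [430.6  53.8  85. ]]
```

View pics/w0.png

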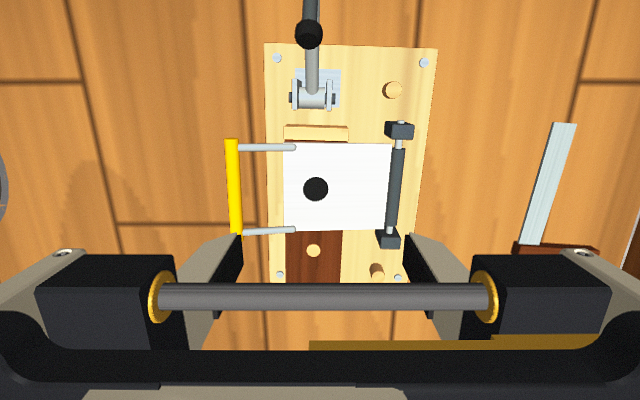

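```bash
python3 - <<'E'
from h import *
f=np.load('pics/w0.npz');T=camT('wrist',f['T']);p,d=f['p'],f['d']
hsv=cv2.cvtColor(p,cv2.COLOR_RGB2HSV)
m=cv2.inRange(hsv,(20,180,150),(33,255,255));m[300:]=0
c=max(cv2.findContours(m,0,2)[0],key=cv2.contourArea);b=cv2.boxPoints(cv2.minAreaRect(c));print(b.round(1))
for z in(75,80,85):
  q=onz('wrist',b,z,T);print(z,q.round(1).tolist())
v,u=np.where(m>0);P=pts('wrist',np.c_[u,v],d[v,u],T);print('depth med top',np.median(P,0))
print('posts',onz('wrist',[(400,129),(388,237),(399,121),(389,229)],60,T).round(1))
print('corners18',onz('wrist',[(264,44),(437,48)],18,T).round(1))
blk=(hsv[:,:,2]<45).astype(np.uint8);blk[:150]=0;blk[215:]=0;blk[:,:290]=0;blk[:,345:]=0
M=cv2.moments(blk,True);cc=(M['m10']/M['m00'],M['m01']/M['m00']);print('dot',cc,onz('wrist',[cc],60,T))
E
```

```text
[[223.5 138.1]
 [237.9 137.2]
 [243.9 239.9]
 [229.6 240.7]]
75 [[425.4, 41.4, 75.0], [439.8, 42.2, 75.0], [436.9, -70.6, 75.0], [420.9, -71.7, 75.0]]
80 [[427.0, 42.1, 80.0], [441.2, 42.9, 80.0], [438.3, -68.2, 80.0], [422.5, -69.2, 80.0]]
85 [[428.6, 42.8, 85.0], [442.6, 43.6, 85.0], [439.7, -65.7, 85.0], [424.2, -66.7, 85.0]]
depth med top [435.30508023   1.53852043  86.39755064]
posts [[604.1  48.6  60. ]
 [599.7 -74.4  60. ]
 [602.4  56.7  60. ]
 [600.2 -64.3  60. ]]
corners18 [[460.8 134.5  18. ]
 [648.  130.6  18. ]]
dot (315.33174224343674, 188.5799522673031) [[516.08067756 -15.81355891  60.        ]]
```

>>> servo_tool(translation=[[0, 0, 0], [0, 0, 0], [0, 0, 0], [0, 0, 0], [0, 0, 0], [0, 0, 0], [0, 0, 0], [0, 0, 0], [0, 0, 0], [0, 0, 0], [0, 0, 0], [0, 0, 0], [0, 0, 0], [0, 0, 0], [0, 0, 0], [0, 0, 0], [0, 0, 0]], dr=[[0, 0, 0.9], [0, 0, 0.9], [0, 0, 0.9], [0, 0, 0.9], [0, 0, 0.9], [0, 0, 0.9], [0, 0, 0.9], [0, 0, 0.9], [0, 0, 0.9], [0, 0, 0.9], [0, 0, 0.9], [0, 0, 0.9], [0, 0, 0.9], [0, 0, 0.9], [0, 0, 0.9], [0, 0, 0.9], [0, 0, 0.9]], claw=[91, 91, 91, 91, 91, 91, 91, 91, 91, 91, 91, 91, 91, 91, 91, 91, 91], force=20)

```text
time: 2.28
tcp_pos: [524.8, 0.0, 226.4]
eef_rot: [-3.141, 0.054, 0.001]
wrist_force: [-0.6, 0.5, -0.2]
opening: 0.989
```

>>> servo_tool(translation=[[-9.6, -32, 0], [-9.6, -32, 0], [-9.6, -32, 0], [-9.6, -32, 0], [-9.6, -32, 0], [-9.6, -32, 0], [0, 0, 0], [0, 0, 0]], dr=[[0, 0, 0], [0, 0, 0], [0, 0, 0], [0, 0, 0], [0, 0, 0], [0, 0, 0], [0, 0, 0], [0, 0, 0]], claw=[60, 60, 60, 60, 60, 60, 60, 60])

```text
time: 3.28
tcp_pos: [473.5, 193.3, 226.5]
eef_rot: [3.141, -0.049, -0.0]
wrist_force: [-0.9, -0.7, 0.4]
opening: 0.652
```

```bash
python3 - <<'E'
from h import *
s=manip.sense();print(s['time'],s['tcp_pos'],s['joint_positions'],tcpT(s)[:3,:3].round(3).tolist())
T=tcpT();p,d=optics.grab_frame('wrist');np.savez('pics/w1.npz',p=p,d=d,T=T);cv2.imwrite('pics/w1.png',p[:,:,::-1])
E
```

```text
3.275 [473.50933364 193.29589906 226.54647623] [ 2.37935450e-01  3.17622546e-01  1.56049489e+00 -5.09553037e-04
  1.26382348e+00  1.84000586e+00] [[1.0, -0.031, -0.0], [-0.031, -1.0, -0.001], [-0.0, 0.001, -1.0]]
```

View pics/w1.png

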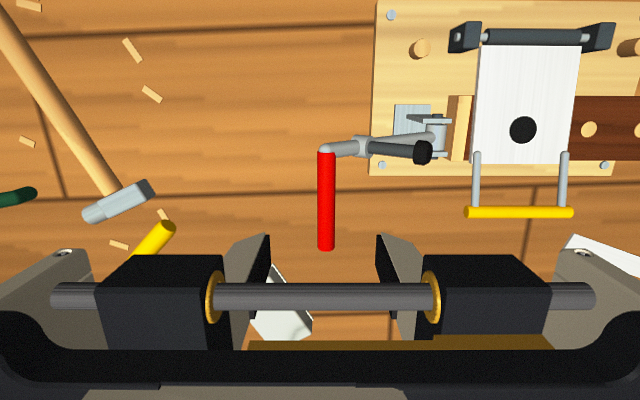

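```bash
python3 - <<'E'
from h import *
f=np.load('pics/w1.npz');T=camT('wrist',f['T']);p,d=f['p'],f['d']
hsv=cv2.cvtColor(p,cv2.COLOR_RGB2HSV)
m=cv2.inRange(hsv,(0,170,80),(6,255,255))|cv2.inRange(hsv,(174,170,80),(180,255,255))
c=max(cv2.findContours(m,0,2)[0],key=cv2.contourArea);b=cv2.boxPoints(cv2.minAreaRect(c));print(b.round(1))
print(onz('wrist',b,157,T).round(1))
v,u=np.where(m>0);P=pts('wrist',np.c_[u,v],d[v,u],T);print('depth med',np.median(P,0).round(1), P[:,0].min(),P[:,0].max())
print('bar ends',onz('wrist',[(468,212),(572,212)],82,T).round(1),'posts',onz('wrist',[(466,37),(598,37)],60,T).round(1))
E
```

```text
[[317. 152.]
 [335. 152.]
 [335. 251.]
 [317. 251.]]
[[516.3 195.2 157. ]
 [515.9 181.9 157. ]
 [433.6 183.4 157. ]
 [434.1 198.3 157. ]]
depth med [480.4 189.9 163.4] 437.11304549922437 557.7675921390315
bar ends [[434.2  40.4  82. ]
 [430.6 -70.4  82. ]] posts [[604.7  51.5  60. ]
 [601.5 -75.7  60. ]]
```

>>> servo_tool(translation=[[0, 1, 30], [0, 1, 30], [0, 0, 28], [0, 0, 0], [0, 0, 0], [0, 0, 0], [0, 0, 0], [0, 0, 0], [0, 0, 0]], dr=[[0, 0, 0], [0, 0, 0], [0, 0, 0], [0, 0, 0], [0, 0, 0], [0, 0, 0], [0, 0, 0], [0, 0, 0], [0, 0, 0]], claw=[60, 60, 60, 60, 40, 12, 5, 5, 5], force=12)

```text
time: 4.45
tcp_pos: [473.5, 191.6, 138.9]
eef_rot: [3.141, -0.049, 0.001]
wrist_force: [0.4, -12.0, -0.8]
opening: 0.159
```

```bash
python3 - <<'E'
from h import *
s=manip.sense();print(s)
T=tcpT();p,d=optics.grab_frame('wrist');cv2.imwrite('pics/w2.png',p[:,:,::-1])
E
```

```text
{'time': 4.45, 'joint_positions': array([ 2.34683293e-01,  4.06365392e-01,  1.69074413e+00, -5.78191585e-04,
        1.04420296e+00,  1.83691264e+00]), 'qd': array([-0.01469774,  0.00329808,  0.01075501, -0.05532148,  0.01219129,
        0.00013025]), 'joint_efforts': array([ 1.17363419e+00, -4.34173357e+01, -2.17742085e+01,  1.34442419e+00,
       -3.38797560e-01,  1.04855155e-02]), 'tcp_pos': array([473.47115672, 191.59150561, 138.89735067]), 'eef_rot': array([ 3.14079690e+00, -4.89100861e-02,  6.20851708e-04]), 'wrist_force': array([  0.35126879, -11.95964522,  -0.75279212]), 'wrist_torque': array([-2.12661542, -0.02766575,  0.0113259 ]), 'opening': 0.1590111015913087}
```

View pics/w2.png

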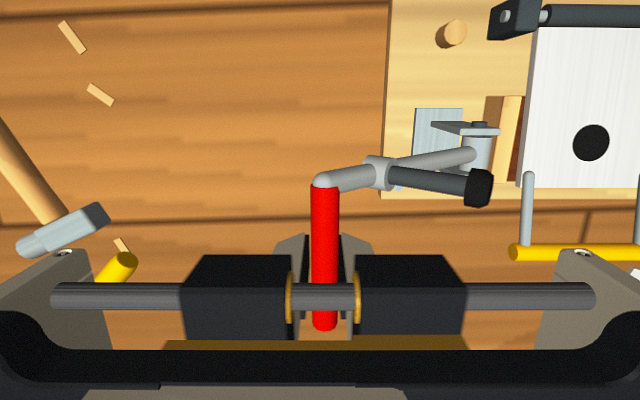

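```bash
python3 - <<'E'
import numpy as np
th=np.linspace(0,2.0,39);ph=.645+th
y=136*np.cos(ph);z=136*np.sin(ph)
print([[0,round(-a,1),round(-b,1)] for a,b in zip(np.diff(y),np.diff(z))])
print(y[-1],z[-1])
E
```

```text
[[0, np.float64(4.5), np.float64(-5.6)], [0, np.float64(4.7), np.float64(-5.4)], [0, np.float64(5.0), np.float64(-5.1)], [0, np.float64(5.3), np.float64(-4.8)], [0, np.float64(5.5), np.float64(-4.5)], [0, np.float64(5.8), np.float64(-4.3)], [0, np.float64(6.0), np.float64(-3.9)], [0, np.float64(6.2), np.float64(-3.6)], [0, np.float64(6.4), np.float64(-3.3)], [0, np.float64(6.5), np.float64(-3.0)], [0, np.float64(6.7), np.float64(-2.6)], [0, np.float64(6.8), np.float64(-2.3)], [0, np.float64(6.9), np.float64(-1.9)], [0, np.float64(7.0), np.float64(-1.5)], [0, np.float64(7.1), np.float64(-1.2)], [0, np.float64(7.1), np.float64(-0.8)], [0, np.float64(7.1), np.float64(-0.4)], [0, np.float64(7.2), np.float64(-0.0)], [0, np.float64(7.1), np.float64(0.3)], [0, np.float64(7.1), np.float64(0.7)], [0, np.float64(7.1), np.float64(1.1)], [0, np.float64(7.0), np.float64(1.5)], [0, np.float64(6.9), np.float64(1.8)], [0, np.float64(6.8), np.float64(2.2)], [0, np.float64(6.7), np.float64(2.5)], [0, np.float64(6.5), np.float64(2.9)], [0, np.float64(6.4), np.float64(3.2)], [0, np.float64(6.2), np.float64(3.6)], [0, np.float64(6.0), np.float64(3.9)], [0, np.float64(5.8), np.float64(4.2)], [0, np.float64(5.6), np.float64(4.5)], [0, np.float64(5.3), np.float64(4.8)], [0, np.float64(5.1), np.float64(5.1)], [0, np.float64(4.8), np.float64(5.3)], [0, np.float64(4.5), np.float64(5.6)], [0, np.float64(4.2), np.float64(5.8)], [0, np.float64(3.9), np.float64(6.0)], [0, np.float64(3.6), np.float64(6.2)]]
-119.57270052217724 64.79482456055975
```

>>> servo_tool(translation=[[0, 5.5, -5.6], [0, 5.2, -5.4], [0, 5.0, -5.1], [0, 5.3, -4.8], [0, 5.5, -4.5], [0, 5.8, -4.3], [0, 6.0, -3.9], [0, 6.2, -3.6], [0, 6.4, -3.3], [0, 6.5, -3.0], [0, 6.7, -2.6], [0, 6.8, -2.3], [0, 6.9, -1.9], [0, 7.0, -1.5], [0, 7.1, -1.2], [0, 7.1, -0.8], [0, 7.1, -0.4], [0, 7.2, 0], [0, 0, 0]], dr=[[0, 0, 0], [0, 0, 0], [0, 0, 0], [0, 0, 0], [0, 0, 0], [0, 0, 0], [0, 0, 0], [0, 0, 0], [0, 0, 0], [0, 0, 0], [0, 0, 0], [0, 0, 0], [0, 0, 0], [0, 0, 0], [0, 0, 0], [0, 0, 0], [0, 0, 0], [0, 0, 0], [0, 0, 0]], claw=[5, 5, 5, 5, 5, 5, 5, 5, 5, 5, 5, 5, 5, 5, 5, 5, 5, 5, 5])

```text
time: 6.88
tcp_pos: [469.7, 77.9, 192.8]
eef_rot: [3.141, -0.05, -0.001]
wrist_force: [-0.7, 1.0, 0.1]
opening: 0.147
```

```bash
python3 - <<'E'
from h import *
s=manip.sense();print(s['wrist_force'],s['wrist_torque'],s['opening'])
T=tcpT();p,d=optics.grab_frame('wrist');cv2.imwrite('pics/w3.png',p[:,:,::-1])
E
```

```text
[-0.71691199  0.97771151  0.05639438] [ 0.14988202  0.17185771 -0.02090791] 0.14692007497895002
```

View pics/w3.png

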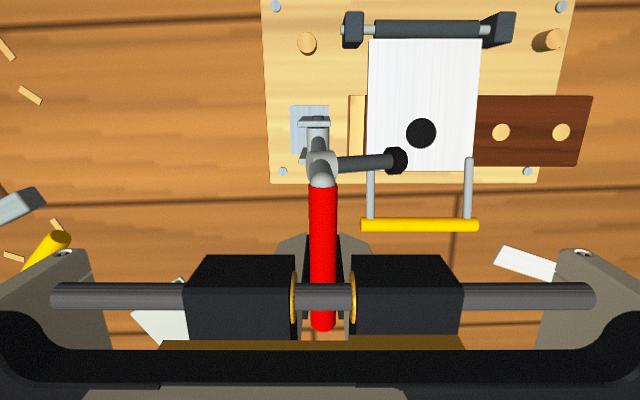

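>>> servo_tool(translation=[[0, 7.1, 0.3], [0, 7.1, 0.7], [0, 7.1, 1.1], [0, 7.0, 1.5], [0, 6.9, 1.8], [0, 6.8, 2.2], [0, 6.7, 2.5], [0, 6.5, 2.9], [0, 6.4, 3.2], [0, 6.2, 3.6], [0, 6.0, 3.9], [0, 5.8, 4.2], [0, 5.6, 4.5], [0, 5.3, 4.8], [0, 5.1, 5.1], [0, 4.8, 5.3], [0, 4.5, 5.6], [0, 4.2, 5.8], [0, 3.9, 6.0], [0, 3.6, 6.2]], dr=[[0, 0, 0], [0, 0, 0], [0, 0, 0], [0, 0, 0], [0, 0, 0], [0, 0, 0], [0, 0, 0], [0, 0, 0], [0, 0, 0], [0, 0, 0], [0, 0, 0], [0, 0, 0], [0, 0, 0], [0, 0, 0], [0, 0, 0], [0, 0, 0], [0, 0, 0], [0, 0, 0], [0, 0, 0], [0, 0, 0]], claw=[5, 5, 5, 5, 5, 5, 5, 5, 5, 5, 5, 5, 5, 5, 5, 5, 5, 5, 5, 5], force=25)

```text
time: 9.43
tcp_pos: [466.1, -38.3, 121.3]
eef_rot: [3.141, -0.049, -0.0]
wrist_force: [-4.4, 1.5, -0.1]
opening: 0.143
```

>>> servo_tool(translation=[[0, 2.1, 4], [0, 2, 4.1], [0, 1.8, 4.2], [0, 1.7, 4.2], [0, 1.5, 4.3], [0, 1.3, 4.2], [0, 0, 0], [0, 0, 0]], dr=[[0, 0, 0], [0, 0, 0], [0, 0, 0], [0, 0, 0], [0, 0, 0], [0, 0, 0], [0, 0, 0], [0, 0, 0]], claw=[5, 5, 5, 5, 5, 5, 5, 5])

```text
time: 10.42
tcp_pos: [465.9, -48.0, 97.0]
eef_rot: [-3.141, 0.049, -0.001]
wrist_force: [-4.3, 4.0, 5.2]
opening: 0.142
```

Pushing a bit further until the force rises.

>>> servo_tool(translation=[[0, 0.4, 1.5], [0, 0.4, 1.5], [0, 0, 0], [0, 0, 0]], dr=[[0, 0, 0], [0, 0, 0], [0, 0, 0], [0, 0, 0]], claw=[5, 5, 5, 5])

```text
time: 10.92
tcp_pos: [466.1, -48.2, 96.3]
eef_rot: [-3.14, 0.049, -0.003]
wrist_force: [-12.6, 9.1, 28.9]
opening: 0.148
```

```bash
python3 - <<'E'
from h import *
s=manip.sense();print(s['wrist_force'],s['wrist_torque'],s['opening'])
for n,(x0,y0,x1,y1) in dict(scene=(240,150,400,260),side=(270,180,370,260)).items():
    p,d=optics.grab_frame(n);c=cv2.resize(p[y0:y1,x0:x1,::-1],None,fx=4,fy=4,interpolation=cv2.INTER_CUBIC);cv2.imwrite(f'pics/{n}3.png',c)
p,d=optics.grab_frame('wrist');cv2.imwrite('pics/w4.png',p[:,:,::-1])
E
```

```text
[-12.58601867   9.13431315  28.8781662 ] [1.54490835 2.13054558 0.05717248] 0.1476926560826159
```

View pics/side3.png

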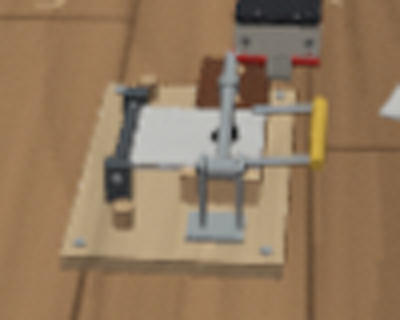

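View pics/w4.png

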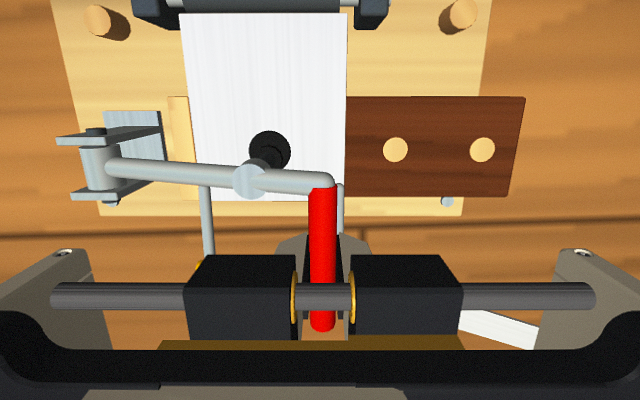

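>>> servo_tool(translation=[[0, 0, 0], [0, 0, 0], [0, -0.8, -3], [0, -1.3, -4.2], [0, -1.5, -4.3], [0, -1.7, -4.2], [0, -1.8, -4.2], [0, -2, -4.1], [0, -2.1, -4], [0, -3.6, -6.2], [0, -3.9, -6.0], [0, -4.2, -5.8], [0, -4.5, -5.6], [0, -4.8, -5.3], [0, -5.1, -5.1], [0, -5.3, -4.8], [0, -5.6, -4.5], [0, -5.8, -4.2], [0, -6.0, -3.9], [0, -6.2, -3.6]], dr=[[0, 0, 0], [0, 0, 0], [0, 0, 0], [0, 0, 0], [0, 0, 0], [0, 0, 0], [0, 0, 0], [0, 0, 0], [0, 0, 0], [0, 0, 0], [0, 0, 0], [0, 0, 0], [0, 0, 0], [0, 0, 0], [0, 0, 0], [0, 0, 0], [0, 0, 0], [0, 0, 0], [0, 0, 0], [0, 0, 0]], claw=[5, 5, 5, 5, 5, 5, 5, 5, 5, 5, 5, 5, 5, 5, 5, 5, 5, 5, 5, 5])

```text
time: 13.58
tcp_pos: [468.6, 15.3, 178.8]
eef_rot: [3.137, -0.049, 0.005]
wrist_force: [-5.2, -6.8, 7.2]
opening: 0.142
```

>>> servo_tool(translation=[[0, -6.4, -3.2], [0, -6.5, -2.9], [0, -6.7, -2.5], [0, -6.8, -2.2], [0, -6.9, -1.8], [0, -7.0, -1.5], [0, -7.1, -1.1], [0, -7.1, -0.7], [0, -7.1, -0.3], [0, -7.2, 0], [0, -7.1, 0.4], [0, -7.1, 0.8], [0, -7.1, 1.2], [0, -7.0, 1.5], [0, -6.9, 1.9], [0, -6.8, 2.3], [0, -6.7, 2.6], [0, -6.5, 3.0]], dr=[[0, 0, 0], [0, 0, 0], [0, 0, 0], [0, 0, 0], [0, 0, 0], [0, 0, 0], [0, 0, 0], [0, 0, 0], [0, 0, 0], [0, 0, 0], [0, 0, 0], [0, 0, 0], [0, 0, 0], [0, 0, 0], [0, 0, 0], [0, 0, 0], [0, 0, 0], [0, 0, 0]], claw=[5, 5, 5, 5, 5, 5, 5, 5, 5, 5, 5, 5, 5, 5, 5, 5, 5, 5])

```text
time: 15.82
tcp_pos: [472.0, 141.3, 179.0]
eef_rot: [3.141, -0.049, 0.001]
wrist_force: [5.3, -2.0, 1.3]
opening: 0.142
```

>>> servo_tool(translation=[[0, -6.4, 3.3], [0, -6.2, 3.6], [0, -6.0, 3.9], [0, -5.8, 4.3], [0, -5.5, 4.5], [0, -5.3, 4.8], [0, -5, 5.1], [0, -4.7, 5.4], [0, -4, 5], [0, 0, 0], [0, 0, 0]], dr=[[0, 0, 0], [0, 0, 0], [0, 0, 0], [0, 0, 0], [0, 0, 0], [0, 0, 0], [0, 0, 0], [0, 0, 0], [0, 0, 0], [0, 0, 0], [0, 0, 0]], claw=[5, 5, 5, 5, 5, 5, 5, 5, 5, 5, 5])

```text
time: 17.2
tcp_pos: [473.2, 189.8, 139.2]
eef_rot: [-3.141, 0.049, 0.001]
wrist_force: [2.9, -0.6, 0.2]
opening: 0.142
```

>>> servo_tool(translation=[[0, 0, 0], [0, 0, 0], [0, 0, 0], [0, 0, -30], [0, 0, -30], [0, 0, -30], [0, 0, 0]], dr=[[0, 0, 0], [0, 0, 0], [0, 0, 0], [0, 0, 0], [0, 0, 0], [0, 0, 0], [0, 0, 0]], claw=[60, 60, 60, 60, 60, 60, 60])

```text
time: 18.08
tcp_pos: [474.3, 190.1, 231.5]
eef_rot: [-3.14, 0.049, -0.007]
wrist_force: [-0.9, -0.2, -0.6]
opening: 0.652
```

```bash
python3 - <<'E'
from h import *
s=manip.sense();print(s['wrist_force'],s['tcp_pos'],s['opening'])
T=tcpT();p,d=optics.grab_frame('wrist');cv2.imwrite('pics/w5.png',p[:,:,::-1])
T=camT('wrist',T);hsv=cv2.cvtColor(p,cv2.COLOR_RGB2HSV)
m=cv2.inRange(hsv,(0,170,80),(6,255,255))|cv2.inRange(hsv,(174,170,80),(180,255,255))
c=max(cv2.findContours(m,0,2)[0],key=cv2.contourArea);b=cv2.boxPoints(cv2.minAreaRect(c));print(b.round(1))
print(onz('wrist',b,157,T).round(1))
m=cv2.inRange(hsv,(20,180,150),(33,255,255));m[:,:420]=0;m[250:]=0
c=max(cv2.findContours(m,0,2)[0],key=cv2.contourArea);b=cv2.boxPoints(cv2.minAreaRect(c));print(b.round(1))
print(onz('wrist',b,58,T).round(1))
E
```

```text
[-0.89213913 -0.15014882 -0.61670139] [474.2695102  190.05295878 231.4546588 ] 0.6523352628539166
[[313. 249.]
 [313. 152.]
 [330. 152.]
 [330. 249.]]
[[434.6 198.6 157. ]
 [516.6 195.3 157. ]
 [516.2 182.4 157. ]
 [434.2 184.4 157. ]]
[[451. 213.]
 [451. 202.]
 [552. 202.]
 [552. 213.]]
[[423.5  43.   58. ]
 [437.   44.2  58. ]
 [433.3 -71.7  58. ]
 [419.7 -74.4  58. ]]
```

View pics/w5.png

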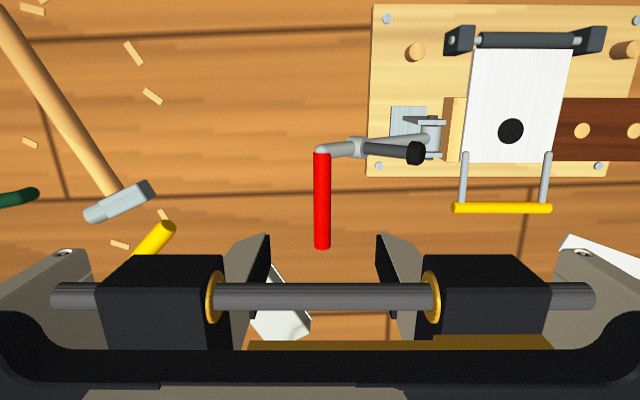

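>>> servo_tool(translation=[[-8, 40, 0], [-8, 40, 0], [-8, 40, 0], [-8, 42, 0], [-8, 42, 0], [0, 0, 0]], dr=[[0, 0, 0], [0, 0, 0], [0, 0, 0], [0, 0, 0], [0, 0, 0], [0, 0, 0]], claw=[60, 60, 60, 60, 60, 60])

```text
time: 18.88
tcp_pos: [425.7, -14.8, 228.1]
eef_rot: [-3.141, 0.056, 0.004]
wrist_force: [-0.2, 1.0, -0.3]
opening: 0.651
```

>>> servo_tool(translation=[[0, 0, 0], [0, 0, 0], [0, 0, 0], [0, 0, 0], [0, 0, 0], [0, 0, 0], [0, 0, 0], [0, 0, 0], [0, 0, 0], [0, 0, 0], [0, 0, 0], [0, 0, 0], [0, 0, 0], [0, 0, 0], [0, 0, 0], [0, 0, 0], [0, 0, 0]], dr=[[0, 0, -1], [0, 0, -1], [0, 0, -1], [0, 0, -1], [0, 0, -1], [0, 0, -1], [0, 0, -1], [0, 0, -1], [0, 0, -1], [0, 0, -1], [0, 0, -1], [0, 0, -1], [0, 0, -1], [0, 0, -1], [0, 0, -1], [0, 0, 0], [0, 0, 0]], claw=[40, 40, 40, 40, 40, 40, 40, 40, 40, 40, 40, 40, 40, 40, 40, 40, 40])

```text
time: 21.0
tcp_pos: [426.8, -12.4, 228.9]
eef_rot: [-2.257, -2.184, 0.001]
wrist_force: [-0.0, -0.6, -0.0]
opening: 0.436
```

```bash
python3 - <<'E'
from h import *
s=manip.sense();print(s['time'],s['tcp_pos'],s['joint_positions'],tcpT(s)[:3,:3].round(3).tolist())
T=tcpT();p,d=optics.grab_frame('wrist');cv2.imwrite('pics/w6.png',p[:,:,::-1])
T=camT('wrist',T);hsv=cv2.cvtColor(p,cv2.COLOR_RGB2HSV)
m=cv2.inRange(hsv,(20,180,150),(33,255,255));m[300:]=0
c=max(cv2.findContours(m,0,2)[0],key=cv2.contourArea);b=cv2.boxPoints(cv2.minAreaRect(c));print(b.round(1))
print(onz('wrist',b,58,T).round(1))
E
```

```text
21.0 [426.79304829 -12.37135981 228.86098436] [-2.09031240e-01  1.60024777e-01  1.76619758e+00  2.10369358e-04
  1.21625717e+00 -1.76280030e-01] [[0.033, 0.999, -0.001], [0.999, -0.033, 0.0], [0.0, -0.001, -1.0]]
[[320. 222.]
 [320. 123.]
 [332. 123.]
 [332. 222.]]
[[421.4 -69.8  58. ]
 [425.4  41.9  58. ]
 [437.9  41.5  58. ]
 [435.3 -70.3  58. ]]
```

View pics/w6.png

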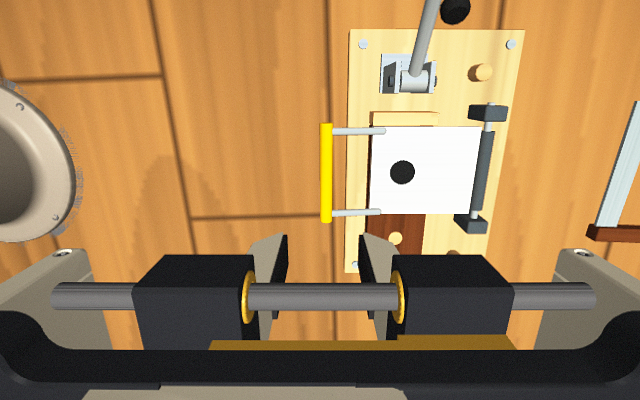

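>>> servo_tool(translation=[[-1.5, 2.5, 30], [0, 0, 30], [0, 0, 30], [0, 0, 30], [0, 0, 30], [0, 0, 20], [0, 0, 18], [0, 0, 0], [0, 0, 0]], dr=[[0, 0, 0], [0, 0, 0], [0, 0, 0], [0, 0, 0], [0, 0, 0], [0, 0, 0], [0, 0, 0], [0, 0, 0], [0, 0, 0]], claw=[40, 40, 40, 40, 40, 40, 40, 40, 40])

```text
time: 22.18
tcp_pos: [429.9, -14.5, 41.8]
eef_rot: [2.256, 2.185, 0.001]
wrist_force: [-0.3, 0.0, 0.9]
opening: 0.438
```

>>> servo_tool(translation=[[0, 0, 0], [0, 0, 0], [0, 0, 0], [0, 0, 0]], dr=[[0, 0, 0], [0, 0, 0], [0, 0, 0], [0, 0, 0]], claw=[20, 5, 5, 5], force=15)

```text
time: 22.68
tcp_pos: [430.2, -14.6, 41.6]
eef_rot: [2.255, 2.185, 0.002]
wrist_force: [1.5, -0.2, 0.5]
opening: 0.148
```

```bash
python3 - <<'E'
from h import *
s=manip.sense();print(s['time'],s['tcp_pos'],s['wrist_force'],s['opening'])
p,d=optics.grab_frame('wrist');cv2.imwrite('pics/w7.png',p[:,:,::-1])
th=np.linspace(0,1.545,33);a=th+.0685
x=-175.4*np.cos(a);z=175.4*np.sin(a)
print([[0,float(round(i,1)),float(round(-j,1))] for i,j in zip(np.diff(x),np.diff(z))])
print(x[-1]-x[0],z[-1]-z[0])
E
```

```text
22.675 [430.17377136 -14.57399359  41.6410799 ] [ 1.52588088 -0.20496478  0.54297986] 0.14840625704883437
[[0, 0.8, -8.4], [0, 1.2, -8.4], [0, 1.6, -8.3], [0, 2.0, -8.2], [0, 2.4, -8.1], [0, 2.8, -8.0], [0, 3.2, -7.9], [0, 3.5, -7.7], [0, 3.9, -7.5], [0, 4.3, -7.3], [0, 4.6, -7.1], [0, 4.9, -6.9], [0, 5.3, -6.6], [0, 5.6, -6.4], [0, 5.9, -6.1], [0, 6.2, -5.8], [0, 6.4, -5.5], [0, 6.7, -5.2], [0, 6.9, -4.8], [0, 7.2, -4.5], [0, 7.4, -4.2], [0, 7.6, -3.8], [0, 7.7, -3.4], [0, 7.9, -3.0], [0, 8.0, -2.7], [0, 8.2, -2.3], [0, 8.3, -1.9], [0, 8.3, -1.5], [0, 8.4, -1.1], [0, 8.4, -0.7], [0, 8.5, -0.3], [0, 8.5, 0.2]]
182.47659851322732 163.23458820587342
```

View pics/w7.png

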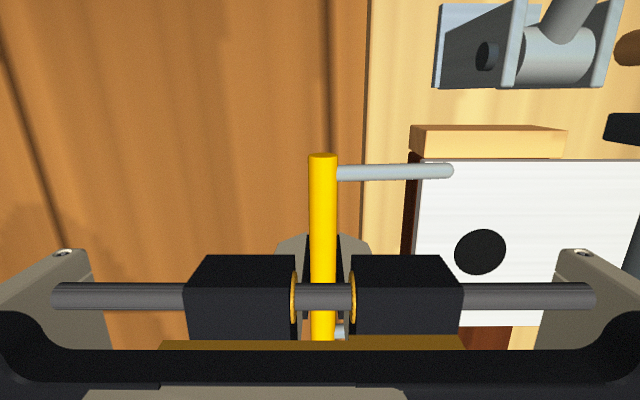

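>>> servo_tool(translation=[[0, 0.8, -8.4], [0, 1.2, -8.4], [0, 1.6, -8.3], [0, 2.0, -8.2], [0, 2.4, -8.1], [0, 2.8, -8.0], [0, 3.2, -7.9], [0, 3.5, -7.7], [0, 3.9, -7.5], [0, 4.3, -7.3], [0, 4.6, -7.1], [0, 4.9, -6.9], [0, 5.3, -6.6], [0, 5.6, -6.4], [0, 5.9, -6.1], [0, 6.2, -5.8], [0, 0, 0], [0, 0, 0]], dr=[[0, 0, 0], [0, 0, 0], [0, 0, 0], [0, 0, 0], [0, 0, 0], [0, 0, 0], [0, 0, 0], [0, 0, 0], [0, 0, 0], [0, 0, 0], [0, 0, 0], [0, 0, 0], [0, 0, 0], [0, 0, 0], [0, 0, 0], [0, 0, 0], [0, 0, 0], [0, 0, 0]], claw=[5, 5, 5, 5, 5, 5, 5, 5, 5, 5, 5, 5, 5, 5, 5, 5, 5, 5])

```text
time: 24.98
tcp_pos: [488.3, -16.4, 159.3]
eef_rot: [2.256, 2.186, 0.001]
wrist_force: [10.4, -1.5, -13.6]
opening: 0.143
```

```bash
python3 - <<'E'
from h import *
s=manip.sense();print(s['time'],s['tcp_pos'],s['wrist_force'],s['opening'])
p,d=optics.grab_frame('wrist');cv2.imwrite('pics/w8.png',p[:,:,::-1])
E
```

```text
24.975 [488.3148615  -16.39776632 159.32719483] [ 10.37687686  -1.48882974 -13.59315538] 0.14282062824342054
```

View pics/w8.png

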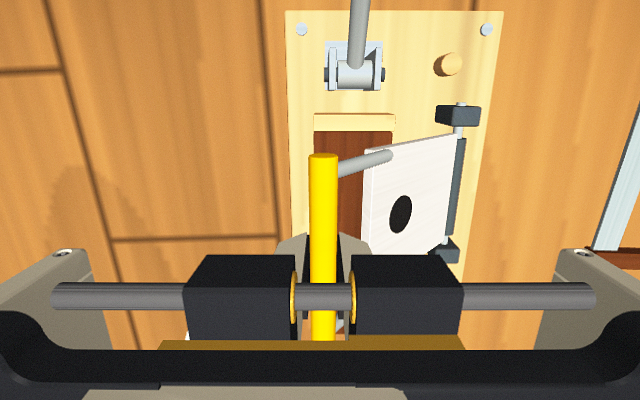

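>>> servo_tool(translation=[[0, 1.2, 1.5], [0, 6.4, -5.5], [0, 6.7, -5.2], [0, 6.9, -4.8], [0, 7.2, -4.5], [0, 7.4, -4.2], [0, 7.6, -3.8], [0, 7.7, -3.4], [0, 7.9, -3.0], [0, 8.0, -2.7], [0, 0, 0]], dr=[[0, 0, 0], [0, 0, 0], [0, 0, 0], [0, 0, 0], [0, 0, 0], [0, 0, 0], [0, 0, 0], [0, 0, 0], [0, 0, 0], [0, 0, 0], [0, 0, 0]], claw=[5, 5, 5, 5, 5, 5, 5, 5, 5, 5, 5])

```text
time: 26.4
tcp_pos: [555.4, -18.5, 195.6]
eef_rot: [2.256, 2.186, 0.001]
wrist_force: [-2.8, -0.3, 1.8]
opening: 0.145
```

>>> servo_tool(translation=[[0, 7, -1.8], [0, 7, -1.5], [0, 7, -1.2], [0, 7, -0.8], [0, 7, -0.5], [0, 6, -0.3], [0, 5, 0], [0, 4, 0], [0, 0, 0], [0, 0, 0], [0, 0, 0]], dr=[[0, 0, 0], [0, 0, 0], [0, 0, 0], [0, 0, 0], [0, 0, 0], [0, 0, 0], [0, 0, 0], [0, 0, 0], [0, 0, 0], [0, 0, 0], [0, 0, 0]], claw=[5, 5, 5, 5, 5, 5, 5, 5, 5, 5, 5])

```text
time: 27.78
tcp_pos: [604.4, -20.0, 201.7]
eef_rot: [2.256, 2.186, -0.0]
wrist_force: [-0.2, -1.3, -0.2]
opening: 0.149
```

```bash
python3 - <<'E'
from h import *
s=manip.sense();print(s['time'],s['tcp_pos'],s['wrist_force'],s['opening'])
T0=tcpT(s)
for n,(x0,y0,x1,y1) in dict(scene=(240,130,400,260),side=(260,150,380,260)).items():
    p,d=optics.grab_frame(n);np.savez(f'pics/{n}9.npz',p=p,d=d)
    c=cv2.resize(p[y0:y1,x0:x1,::-1],None,fx=4.5,fy=4.5,interpolation=cv2.INTER_CUBIC);cv2.imwrite(f'pics/{n}9.png',c)
p,d=optics.grab_frame('wrist');cv2.imwrite('pics/w9.png',p[:,:,::-1]);np.savez('pics/w9.npz',p=p,d=d,T=T0)
E
```

```text
27.775 [604.39921763 -20.02111493 201.6770101 ] [-0.23178902 -1.3361587  -0.23667311] 0.14856087058290118
```

View pics/w9.png

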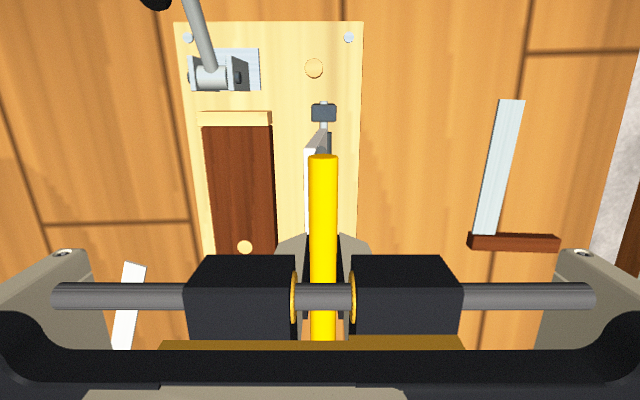

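View pics/side9.png

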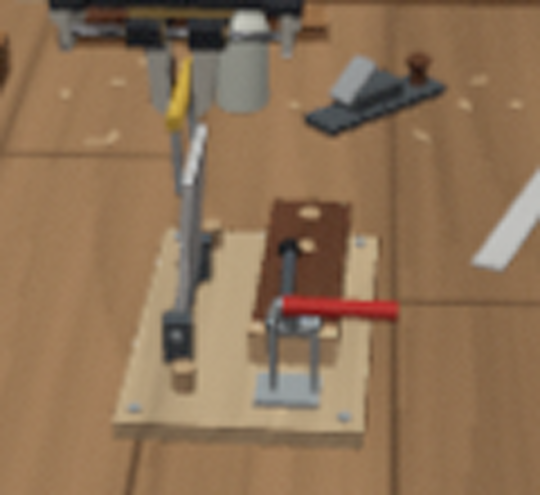

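View pics/scene9.png

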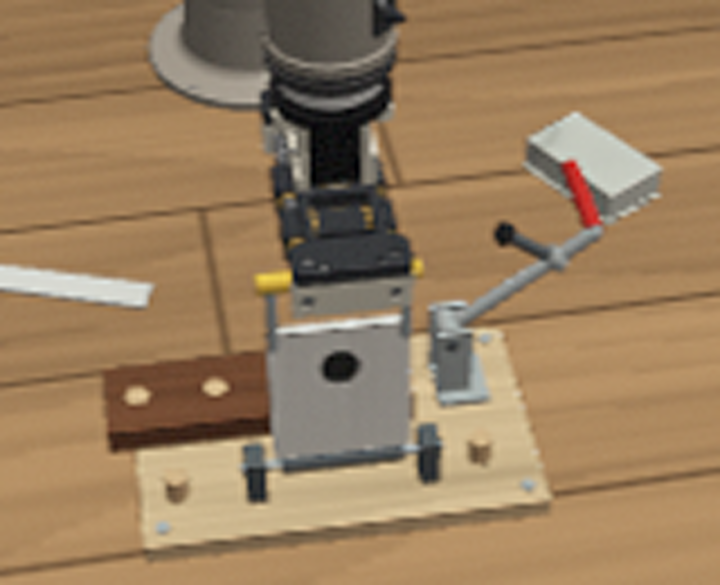

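```bash
python3 - <<'E'
from h import *
f=np.load('pics/w9.npz');T=camT('wrist',f['T']);p=f['p'];c=optics.calibration('wrist')
def proj(P):
    q=np.linalg.inv(T)@np.r_[P,1];s=np.array([q[0],-q[1]])/-q[2];r=s@s
    return c['intrinsics'][:2,:2]@(s*(1+c['k1']*r))+c['intrinsics'][:2,2]
J=lambda x,y,z:np.array([513.5+x+.03*y,-14-.03*x+y,z])
for nm,P in dict(o=J(0,0,42),r1=J(-35,50,42),r2=J(35,50,42),post=J(90,64,60),c=J(-60,150,18),c2=J(130,150,18),bar=np.array([604.4,-20,220.7])).items(): print(nm,proj(P).round(1))
print(onz('wrist',[(324,104)],60,T),onz('wrist',[(324,121.)],60,T), onz('wrist',[(323,155)],220.7,T))
cv2.imwrite('pics/w9z.png',cv2.resize(p[90:260,170:380,::-1],None,fx=3.5,fy=3.5,interpolation=cv2.INTER_CUBIC))
E
```

```text
o [237.  173.2]
r1 [198.1 125.2]
r2 [267.3 125. ]
post [321.8 111.5]
c [169.7  19.8]
c2 [362.3  19. ]
bar [323.3 264.8]
[[607.71438372  54.04571925  60.        ]] [[607.24332633  38.54511287  60.        ]] [[606.0208953   36.93473454 220.7       ]]
```

View pics/w9z.png

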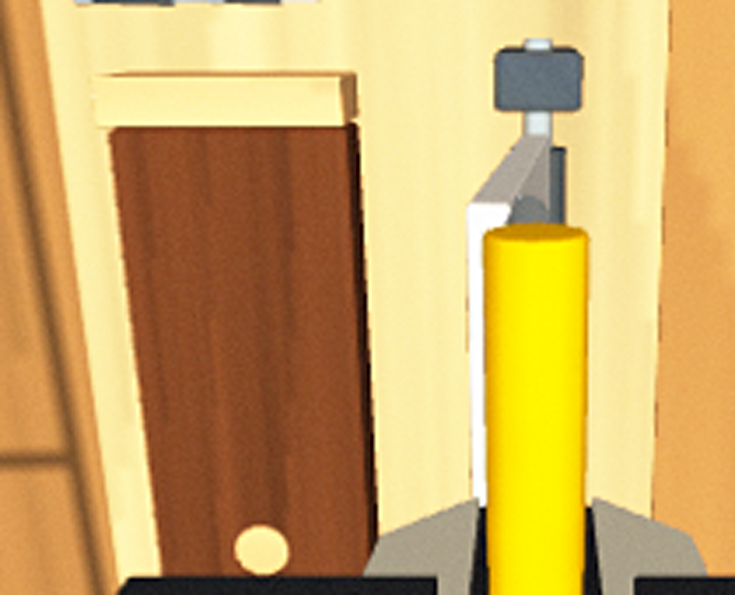

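```bash
python3 - <<'E'
from h import *
f=np.load('pics/w9.npz');T=camT('wrist',f['T'])
print(onz('wrist',[(244.6,247)],42,T).round(1))
Ts=camT('side');print('side',onz('side',np.array([(310,212),(306,245)])/4.5+[260,150],42,Ts).round(1))
Ts=camT('scene');print('scene now',onz('scene',np.array([(137,397),(215,387)])/4.5+[240,130],42,Ts).round(1))
# plate edge triangulation: bar end/top seen in side; hinge/post
Ts=camT('side');print('bar side', [onz('side',np.array([(182,62),(174,125)])/4.5+[260,150],z,Ts).round(1).tolist() for z in (221,)])
print('post tops side',onz('side',np.array([(178,322),(206,235)])/4.5+[260,150],60,Ts).round(1))
E
```

```text
[[ 512.  -101.1   42. ]]
side [[ 507.5 -156.5   42. ]
 [ 508.8  -97.4   42. ]]
scene now [[ 511.9 -157.6   42. ]
 [ 512.1  -97.8   42. ]]
bar side [[[607.4, -72.9, 221.0], [602.6, 41.9, 221.0]]]
post tops side [[602.5  60.3  60. ]
 [592.3 -79.   60. ]]
```

>>> servo_tool(translation=[[0, 2, 0], [0, 2, 0], [0, 2, 0.2], [0, 0, 0], [0, 0, 0], [0, 0, 0], [0, 0, 0], [0, 0, 0], [0, 0, 0]], dr=[[0, 0, 0], [0, 0, 0], [0, 0, 0], [0, 0, 0], [0, 0, 0], [0, 0, 0], [0, 0, 0], [0, 0, 0], [0, 0, 0]], claw=[5, 5, 5, 5, 5, 5, 5, 5, 5])

```text
time: 29.05
tcp_pos: [610.6, -20.2, 201.7]
eef_rot: [2.256, 2.186, 0.0]
wrist_force: [-0.9, -1.8, 2.2]
opening: 0.15
```

```bash
python3 - <<'E'
from h import *
s=manip.sense();print(s['time'],s['tcp_pos'],s['wrist_force'],s['opening'],abs(s['qd']).max())
T0=tcpT(s);p,d=optics.grab_frame('wrist')
T=camT('wrist',T0)
# plate white face angle from depth, side view
for n in('side','scene'):
    q,dd=optics.grab_frame(n);np.savez(f'pics/{n}10.npz',p=q,d=dd)
    x0,y0,x1,y1=(260,150,380,260)
    cv2.imwrite(f'pics/{n}10.png',cv2.resize(q[y0:y1,x0:x1,::-1],None,fx=4.5,fy=4.5,interpolation=cv2.INTER_CUBIC))
# plate back face in scene: pixel region crop (285..405,340..440)/4.5+(240,130)
v,u=np.mgrid[206:226,304:327];u=u.ravel();v=v.ravel();P=pts('scene',np.c_[u,v],dd[v,u],camT('scene'))
c=np.median(P,0);k=np.linalg.norm(P-c,axis=1)<80;P=P[k];_,_,V=np.linalg.svd(P-P.mean(0));n=V[2];print('plane',P.mean(0),n,'tilt from vertical',np.arcsin(n[2]),np.std((P-P.mean(0))@n))
E
```

```text
29.05 [610.58470899 -20.18724179 201.69581682] [-0.85890283 -1.83074902  2.19166309] 0.15035566487226118 0.0016070226887196918
plane [606.24128367 -17.76143033 121.63106718] [ 0.99903337 -0.03389998  0.02798434] tilt from vertical 0.027987993245252724 1.776806893711975
```

View pics/side10.png

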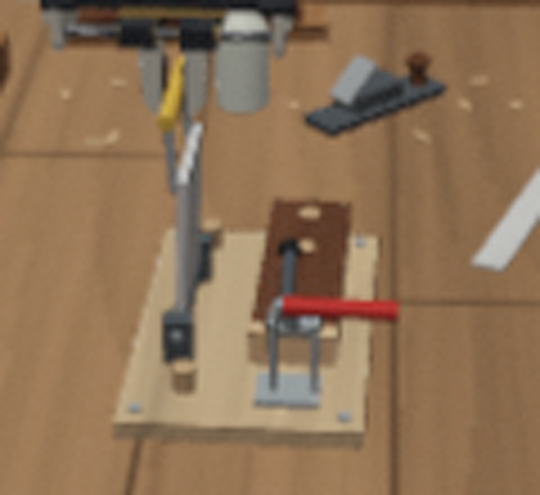

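```bash
python3 -c "
from rig import manip
print(manip.job_done()); s=manip.sense(); print(s['time'],s['tcp_pos'],s['wrist_force'],s['opening'])"
```

```text
the job is handed in; nothing more can be done
None
the job is handed in; nothing more can be done
```

The plug is pressed home, the clamp is back on its open stop, and I handed the job in still gripping the plate near upright at its balance point. It took about 29 of the 69 s, and no verdict was reported.

- **Plug:** I swung the red handle over centre and pushed until it stopped firmly, at about 29 N with the handle 115 mm up, which matches the closed, plug-home position. Afterwards nothing stood proud at the plug's place on the rail. I also couldn't see a beech disc there, so home rests on the handle height and the firm stop.
- **Clamp:** I swung the handle back and let go. The wrist picture showed it in the same place as at the start, within about 1 mm.
- **Plate:** A plane fitted to the plate in the scene camera's depth gave an angle of about 1.543 rad, against the balance at 1.545. The bar position gave about the same, to roughly 0.015 rad. The arm was still, the fingers held the bar at about 14 mm opening, and the wrist force was under 3 N. Midway through the swing I had to correct a radial pull of about 17 N.
- **Loose items:** I saw no contact with the tools or spare plugs, and they looked undisturbed in the camera views. I didn't measure each one at the end.

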